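Shoe creams to the bench rack, in reverse order

TASK

Move the four shoe-cream jars from the wooden stock rack to the empty blue rack, one to each compartment and in reverse order: the jar that stands at the left end of its row, seen from the robot, goes to the right end of the blue rack, the second from the left goes to second from the right, and so on. Stand every jar upright on the floor of its compartment, setting it down rather than dropping it or knocking any over. Leave the glue bottle, the hammer and the wooden heel where they are.

Things in the scene. Friction and masses are not known exactly. Their poses are not given: they have to be found in the camera images.
- jar_black_mid (a point): black shoe-cream jar: upright closed cylinder, 46 mm across, 70 mm tall, 0.1 to 0.2 kg, lid of the same colour. The point is its centre, 35 mm above its underside; z up along the jar, its yaw is arbitrary. It starts standing in the black dish, within 5 mm of the middle.
- jar_white_mid (a point): off-white shoe-cream jar: upright closed cylinder, 46 mm across, 70 mm tall, 0.1 to 0.2 kg, lid of the same colour. The point is its centre, 35 mm above its underside; z up along the jar, its yaw is arbitrary. It starts standing in the off-white dish, within 5 mm of the middle.
- jar_red_mid (a point): dark red shoe-cream jar: upright closed cylinder, 46 mm across, 70 mm tall, 0.1 to 0.2 kg, lid of the same colour. The point is its centre, 35 mm above its underside; z up along the jar, its yaw is arbitrary. It starts standing in the dark red dish, within 5 mm of the middle.
- jar_tan_mid (a point): tan (orange-yellow) shoe-cream jar: upright closed cylinder, 46 mm across, 70 mm tall, 0.1 to 0.2 kg, lid of the same colour. The point is its centre, 35 mm above its underside; z up along the jar, its yaw is arbitrary. It starts standing in the tan (orange-yellow) dish, within 5 mm of the middle.
- dish_black: black square dish, fixed on the wooden stock rack; the black jar starts in it. 66 mm square outside, 58 mm inside, 14 mm high, floor 4 mm thick. Origin: centre of its underside, which lies 20 mm above the table; axes as the stock rack's. It never moves, so it goes on showing where that jar stood.
- dish_white: off-white square dish, fixed on the wooden stock rack; the off-white jar starts in it. 66 mm square outside, 58 mm inside, 14 mm high, floor 4 mm thick. Origin: centre of its underside, which lies 20 mm above the table; axes as the stock rack's. It never moves, so it goes on showing where that jar stood.
- dish_red: dark red square dish, fixed on the wooden stock rack; the dark red jar starts in it. 66 mm square outside, 58 mm inside, 14 mm high, floor 4 mm thick. Origin: centre of its underside, which lies 20 mm above the table; axes as the stock rack's. It never moves, so it goes on showing where that jar stood.
- dish_tan: tan (orange-yellow) square dish, fixed on the wooden stock rack; the tan (orange-yellow) jar starts in it. 66 mm square outside, 58 mm inside, 14 mm high, floor 4 mm thick. Origin: centre of its underside, which lies 20 mm above the table; axes as the stock rack's. It never moves, so it goes on showing where that jar stood.
- stock_rack: wooden stock rack: fixed flat board 82 x 292 mm, 20 mm high, that carries the four dishes in one row along its y axis at y = +105, +35, -35 and -105 mm, in a random order. Origin: centre of its underside, on the table. Its x axis points away from the robot and y to the robot's left, turned by at most 0.45 rad. It stands left or right of the blue rack.
- bench_rack: blue rack, empty at the start: fixed open tray 74 x 284 mm, floor 4 mm thick, outer walls and three dividers 4 mm thick and 20 mm high above the table. The four compartments, 66 mm square inside, lie in a row along its y axis with centres at y = +105, +35, -35 and -105 mm, x = 0. Origin: centre of its underside, on the table. Its x axis points away from the robot and y to the robot's left, turned by at most 0.45 rad.
- glue: amber glue bottle, 56 mm across, 100 mm tall, loose bystander beyond the racks. Origin: centre of its underside.
- hammer: hammer lying on the table on the left, loose bystander. Origin: on its underside.
- heel: wooden block heel with a rubber tip, about 45 x 42 mm, 60 mm tall, loose bystander on the right. Origin: centre of its underside.
Things that resemble listed ones, but are neither listed nor needed, are in the scene too. There is more than one size of the part that bears jar_red_mid; the job needs the larger. What is shaped like the part that bears jar_white_mid but green is not meant.

How it is judged (in metres and radians):
At the end, for the whole second after the job is handed in: Each jar stands upright (within 0.1 rad), at rest, on the floor of the blue rack's compartment that mirrors its starting place in the row (leftmost to rightmost, and so on), its centre within 13 mm of the compartment's centre in x and y and 5 mm of its seated height (((y of dish_black in the frame of stock_rack between 0.085 and 0.125 m and y of jar_black_mid in the frame of bench_rack between -0.118 and -0.092 m) or (y of dish_black in the frame of stock_rack between 0.015 and 0.055 m and y of jar_black_mid in the frame of bench_rack between -0.048 and -0.022 m) or (y of dish_black in the frame of stock_rack between -0.055 and -0.015 m and y of jar_black_mid in the frame of bench_rack between 0.022 and 0.048 m) or (y of dish_black in the frame of stock_rack between -0.125 and -0.085 m and y of jar_black_mid in the frame of bench_rack between 0.092 and 0.118 m)) and x of jar_black_mid in the frame of bench_rack between -0.013 and 0.013 m and z of jar_black_mid in the frame of bench_rack between 0.034 and 0.044 m and angle between each of jar_black_mid, jar_white_mid, jar_red_mid, jar_tan_mid's own z axis and vertical below 0.1 rad and linear speed of each of jar_black, jar_white, jar_red, jar_tan below 0.02 m/s and angular speed of each of jar_black, jar_white, jar_red, jar_tan below 0.2 rad/s and ((y of dish_white in the frame of stock_rack between 0.085 and 0.125 m and y of jar_white_mid in the frame of bench_rack between -0.118 and -0.092 m) or (y of dish_white in the frame of stock_rack between 0.015 and 0.055 m and y of jar_white_mid in the frame of bench_rack between -0.048 and -0.022 m) or (y of dish_white in the frame of stock_rack between -0.055 and -0.015 m and y of jar_white_mid in the frame of bench_rack between 0.022 and 0.048 m) or (y of dish_white in the frame of stock_rack between -0.125 and -0.085 m and y of jar_white_mid in the frame of bench_rack between 0.092 and 0.118 m)) and x of jar_white_mid in the frame of bench_rack between -0.013 and 0.013 m and z of jar_white_mid in the frame of bench_rack between 0.034 and 0.044 m and ((y of dish_red in the frame of stock_rack between 0.085 and 0.125 m and y of jar_red_mid in the frame of bench_rack between -0.118 and -0.092 m) or (y of dish_red in the frame of stock_rack between 0.015 and 0.055 m and y of jar_red_mid in the frame of bench_rack between -0.048 and -0.022 m) or (y of dish_red in the frame of stock_rack between -0.055 and -0.015 m and y of jar_red_mid in the frame of bench_rack between 0.022 and 0.048 m) or (y of dish_red in the frame of stock_rack between -0.125 and -0.085 m and y of jar_red_mid in the frame of bench_rack between 0.092 and 0.118 m)) and x of jar_red_mid in the frame of bench_rack between -0.013 and 0.013 m and z of jar_red_mid in the frame of bench_rack between 0.034 and 0.044 m and ((y of dish_tan in the frame of stock_rack between 0.085 and 0.125 m and y of jar_tan_mid in the frame of bench_rack between -0.118 and -0.092 m) or (y of dish_tan in the frame of stock_rack between 0.015 and 0.055 m and y of jar_tan_mid in the frame of bench_rack between -0.048 and -0.022 m) or (y of dish_tan in the frame of stock_rack between -0.055 and -0.015 m and y of jar_tan_mid in the frame of bench_rack between 0.022 and 0.048 m) or (y of dish_tan in the frame of stock_rack between -0.125 and -0.085 m and y of jar_tan_mid in the frame of bench_rack between 0.092 and 0.118 m)) and x of jar_tan_mid in the frame of bench_rack between -0.013 and 0.013 m and z of jar_tan_mid in the frame of bench_rack between 0.034 and 0.044 m); the robot touches nothing.
It fails at once if a jar is knocked over (angle between any of jar_black_mid, jar_white_mid, jar_red_mid, jar_tan_mid's own z axis and vertical above 0.6 rad).
It fails at once if a jar is dropped: it moves faster than 0.7 m/s (a fall of about 25 mm) while the fingers do not hold it ((linear speed of jar_black above 0.7 m/s and contact force between the fingers and jar_black below 0.1 N) or (linear speed of jar_white above 0.7 m/s and contact force between the fingers and jar_white below 0.1 N) or (linear speed of jar_red above 0.7 m/s and contact force between the fingers and jar_red below 0.1 N) or (linear speed of jar_tan above 0.7 m/s and contact force between the fingers and jar_tan below 0.1 N)).
It fails at once if the glue bottle, hammer or heel is moved by more than 25 mm (distance of any of glue, hammer, heel from where it was at the start of the episode above 0.025 m).
It also fails if it takes over 120 s, if anything falls off the work surface, if the arm or the gripper's body presses on something with over 40 N, if the wrist force passes 120 N, or if a joint passes its speed limit or range.

ROBOT

A 6-joint arm with a two-finger parallel gripper is mounted at the origin on the work surface. World frame = base frame: x ahead of the robot, y to its left, z up, the work surface at z = 0. Lengths are in mm, angles in rad, forces in N, time in s.
With the tool pointing down it reaches from about 400 to 925 mm from the base axis. Payload 12.5 kg.
Tool frame: the origin (TCP) lies midway between the tips of the shut fingers; the grasp point (between the pads) lies 19 mm behind it; z points along the fingers, y is the line along which they close (so a half turn about z gives the same grasp; the last joint's range is limited). The gripper opens to 95 mm and grips with 3 to 60 N. Pads are 20 mm wide; open, the fingers measure 119 mm over their backs; the gripper's body (75 mm by 180 mm) begins 59 mm behind the grasp point.
Start: joints at [-0.106, 0.491, 1.559, -0, 1.092, -0.106], TCP at [625.017, 0.021, 214.661] pointing down, gripper open.
Joint ranges: [-3.1, 3.1], [-0.84, 2.19], [0.05, 2.79], [-1.13, 4.28], [0.06, 2.93], [-2.69, 2.69]. Speed limits (rad/s): [2.22, 2.22, 2.79, 3.14, 3.14, 3.14].

INTERFACE

Orientations are given as [roll, pitch, yaw] about the fixed x, y, z axes, in that order (R = Rz(yaw) Ry(pitch) Rx(roll)).
In Python, from cell import state, read_camera, camera_info, env gives the robot as it stands.
- The arm moves only by the tool move_arm, never from a script. Its argument "commands" is a list of rows, each a list of 3 entries, a list of its own where there are three numbers: the shift along the world's x, y, z in cm, then the turn, a rotation vector about the world's x, y, z in degrees, then the opening, from 0 (shut) to 1 (fully open). A call has 1 to 10 rows; each row shifts and turns the commanded pose from where the row before left it; what a row does not reach is not made up. A row lasts 1/10 s, in which the tool goes at most 50 mm and 8.59 degrees, less where a joint would pass 70% of its speed; a pose out of reach is approached as far as the arm can. A call with a gripper value outside its range is refused whole. The fingers move at their own pace and stop on an object; the grip force is fixed at half the most. Time passes only in rows, so rows that do not move let the fingers close. It gives the time, the measured TCP pose, the force, the opening and the grip force at its end, in the units of the state.
- state(): the state, without advancing time (a new reading comes with each control period).
- read_camera(name): name is "scene" or "side" or "wrist"; returns the picture (384x512x3 uint8, blue, green, red); there is no depth.
- camera_info(name): a dict with "K" (3x3 intrinsics, pixels), "cam_to_world" (4x4, takes a point from camera to world coordinates). Camera axes: x right, y down, z forward; pixel columns grow to the right and rows downward; lengths in mm; the calibration is good to about 2 mm. A picture is of the moment at which its call begins: read the wrist's pose just before it. camera_info takes no time and is no camera call; for the wrist camera it gives the pose at the moment of the call.
- env.job_done(): hands the job in; it is judged then, once.
The state is a dict: "t": time; "joints": joint angles; "qvel": joint speeds; "tau": joint torques, N m; "eef_pos": TCP position; "tcp_rot": TCP orientation; "ft_force": force on the tool from outside, world axes, zero at the start; "moment": the same for the moment, N m; "opening": opening from 0.0 (shut) to 1.0 (fully open); "grip_force": force on a finger pad.
Only numpy, scipy, OpenCV 4.12 (cv2) and the standard library are available. Lean on these libraries where they do the work, as an engineer would, in place of code of your own. Each camera call takes 0.05 s, during which the arm holds its last target. There are 200 camera calls.

## Working session

There is one attempt and no reset: what is moved stays moved. The work goes in short steps, Python scripts to look and compute and a tool call to move; the robot and the scene stay as the last step left them, time stands still between calls to the robot, and variables do not carry over. Pictures are saved under pics/ and viewed, at most 14 in all, crops included, and the job is handed in when it is done.

Besides the shell and the picture viewer there is one more tool, called after "Call:" as a command line: name --argument value ..., lists and objects as JSON in quotes. move_arm: Moves the arm, as the interface text tells. Its arguments: {"type":"object","properties":{"commands":{"type":"array"}},"required":["commands"]}

```bash
mkdir -p pics
cat > h.py <<'E'
import numpy as np, cv2
from cell import state, read_camera, camera_info, env
def snap(name,fn):
    i=camera_info(name); im=read_camera(name); cv2.imwrite('pics/'+fn,im)
    np.savez('pics/'+fn+'.npz',K=i['K'],T=i['cam_to_world']); return im
def load(fn):
    d=np.load('pics/'+fn+'.npz'); return d['K'],d['T']
def px2w(fn,uv,z):
    K,T=load(fn); uv=np.atleast_2d(uv).astype(float)
    d=(T[:3,:3]@np.linalg.inv(K)@np.c_[uv,np.ones(len(uv))].T).T
    o=T[:3,3]; return o+d*((z-o[2])/d[:,2])[:,None]
def w2px(fn,P):
    K,T=load(fn); P=np.atleast_2d(P).astype(float)
    c=(P-T[:3,3])@T[:3,:3]; p=(K@c.T).T; return p[:,:2]/p[:,2:]
E
python3 - <<'E'
from h import *
a=snap('scene','scene0.png'); b=snap('side','side0.png'); snap('wrist','wrist0.png')
for n in ('scene0','side0','wrist0'): K,T=load(n+'.png'); print(n,T[:3,3].round(),T[:3,2].round(2),K[0,0])
E
```

```text
scene0 [1471.  586.  896.] [-0.67 -0.43 -0.61] 448.37960794797834
side0 [ 201. 1139.  897.] [ 0.26 -0.78 -0.57] 494.13831286677544
wrist0 [625.  72. 384.] [-0.   -0.26 -0.97] 344.2260350224363
```

View pics/scene0.png

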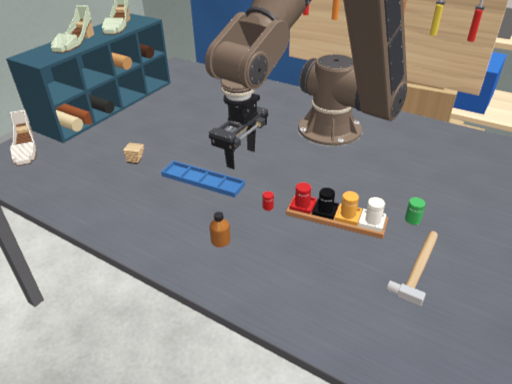

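View pics/wrist0.png

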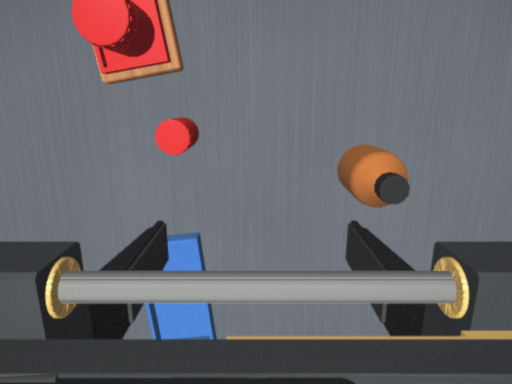

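The scene shows the blue rack at about (203,178) and the stock rack at about (337,215). From the robot's left the jars run white, tan, black, red. A small loose red jar sits at (268,200), with the glue, green jar, heel and hammer around.

View pics/side0.png

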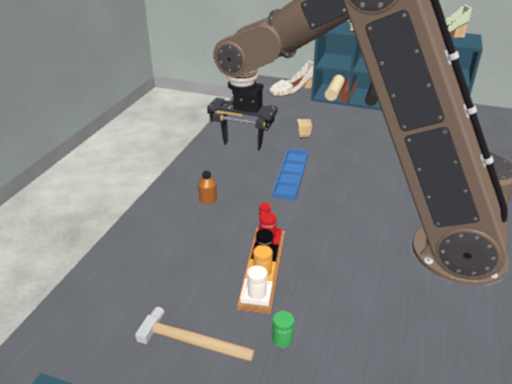

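```bash
cat > fit.py <<'E'
from h import *
from scipy.optimize import minimize
def hull(fn,P,shape):
    m=np.zeros(shape,np.uint8); cv2.fillConvexPoly(m,cv2.convexHull((w2px(fn,P)*16).round().astype(np.int32)),255,shift=4); return m
def box(x,y,yaw,lx,ly,z0,z1):
    c,s=np.cos(yaw),np.sin(yaw)
    return np.array([[x+c*a-s*b,y+s*a+c*b,z] for a in(-lx/2,lx/2) for b in(-ly/2,ly/2) for z in(z0,z1)])
def biggest(m):
    n,l,st,_=cv2.connectedComponentsWithStats(m); k=1+np.argmax(st[1:,4]); return ((l==k)*255).astype(np.uint8)
def fitbox(masks,lx,ly,z0,z1,x0):
    # masks: {fn:mask}
    def cost(p):
        c=0
        for fn,m in masks.items():
            h=cv2.GaussianBlur(hull(fn,box(*p[:2],p[2]/200,lx,ly,z0,z1),m.shape),(0,0),1.)/255.; g=cv2.GaussianBlur(m,(0,0),1.)/255.
            c+=abs(h-g).sum()/g.sum()
        return c
    r=minimize(cost,x0,method='Nelder-Mead',options=dict(initial_simplex=np.array(x0)+np.r_[np.zeros((1,3)),np.diag([30,30,30])],xatol=.1,fatol=1e-4,maxiter=400))
    return r.x[:2].round(1),round(r.x[2]/200,4),round(r.fun/len(masks),3)
E
python3 - <<'E'
from fit import *
M={}
for n in('scene0.png','side0.png'):
    im=cv2.imread('pics/'+n); hsv=cv2.cvtColor(im,cv2.COLOR_BGR2HSV)
    m=cv2.inRange(hsv,(102,150,80),(120,255,255)); m[:150]=0; 
    m=cv2.morphologyEx(m,cv2.MORPH_CLOSE,np.ones((5,5))); m=biggest(m); M[n]=m
    ys,xs=np.nonzero(m); print(n,xs.min(),xs.max(),ys.min(),ys.max(),px2w(n,[xs.mean(),ys.mean()],10))
x0=px2w('scene0.png',np.argwhere(M['scene0.png'])[:,::-1].mean(0),10)[0]
for k in (['scene0.png'],['side0.png'],list(M)):
    print(k,fitbox({n:M[n] for n in k},74,284,0,20,[x0[0],x0[1],0.]))
E
```

```text
scene0.png 162 243 162 195 [[ 533.99125014 -216.30391686   10.        ]]
side0.png 274 306 150 198 [[ 529.91191723 -208.79545816   10.        ]]
['scene0.png'] (array([ 533., -222.]), np.float64(0.0469), np.float64(0.226))
['side0.png'] (array([ 533.3, -232.5]), np.float64(0.1455), np.float64(0.203))
['scene0.png', 'side0.png'] (array([ 534.6, -227.8]), np.float64(0.1109), np.float64(0.231))
```

The side view shows the blue rack unoccluded at about (291,174) and the jar row from (257,285) white to (268,225) red. The fit residual of 0.2 is too high, so I'll check the mask.

Run:
```python
from fit import *
T=[]
for n,c in(('scene0.png',(203,178)),('side0.png',(291,174))):
    im=cv2.imread('pics/'+n); hsv=cv2.cvtColor(im,cv2.COLOR_BGR2HSV)
    m=cv2.inRange(hsv,(100,120,40),(125,255,255))
    nn,l,st,_=cv2.connectedComponentsWithStats(cv2.morphologyEx(m,cv2.MORPH_CLOSE,np.ones((5,5)))); m=((l==l[c[1],c[0]])*255).astype(np.uint8)
    print(n,st[l[c[1],c[0]]], [ (im[c[1]+d,c[0]]).tolist() for d in(-20,0,20)])
    print(px2w(n,cv2.boxPoints(cv2.minAreaRect(np.argwhere(m)[:,::-1].astype(np.float32))),20).round())
    f=fitbox({n:m},74,284,0,20,[534,-222,10.]); print(f)
    o=hull(n,box(*f[0],f[1],74,284,0,20),m.shape); 
    for mm,col in((m,(0,255,0)),(o,(0,0,255))): cv2.drawContours(im,cv2.findContours(mm,0,1)[0],-1,col,1)
    T.append(cv2.resize(im[c[1]-40:c[1]+40,c[0]-50:c[0]+50],None,fx=4,fy=4,interpolation=0))
cv2.imwrite('pics/ov.png',np.hstack(T))
```

```text
scene0.png [ 162  161   83   36 1378] [[129, 123, 119], [166, 112, 67], [130, 125, 122]]
[[ 609. -340.   20.]
 [ 520. -397.   20.]
 [ 484.  -82.   20.]
 [ 570.  -44.   20.]]
(array([ 534.7, -222.3]), np.float64(0.083), np.float64(0.12))
side0.png [ 273  149   35   51 1134] [[193, 133, 78], [179, 122, 75], [189, 129, 76]]
[[ 548.  -55.   20.]
 [ 595. -378.   20.]
 [ 507. -361.   20.]
 [ 474.  -46.   20.]]
(array([ 531.4, -225.6]), np.float64(0.1168), np.float64(0.09))
```

View pics/ov.png

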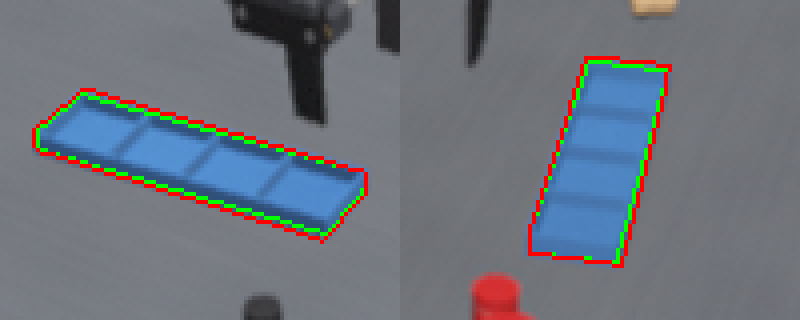

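Both fits line up with the blue rack: about (533,-224), yaw about 0.10. Now I'll get a coarse stock rack position and set up the wrist view.

Run:
```python
from h import *
print(px2w('scene0.png',[(303,189),(327,194),(350,198),(376,204)],94).round())
print(px2w('side0.png',[(268,220),(265,238),(263,254),(257,274)],94).round())
print(px2w('side0.png',[(265,208)],50).round(),px2w('scene0.png',[(268,196)],50).round(),px2w('wrist0.png',[(176,136)],45).round())
print(w2px('wrist0.png',[(533,-224,20),(625,0,0),(625,0,60)]).round(), state()['tcp_rot'])
```

```text
[[515. 144.  94.]
 [501. 214.  94.]
 [484. 277.  94.]
 [472. 350.  94.]]
[[495. 153.  94.]
 [480. 225.  94.]
 [466. 284.  94.]
 [458. 353.  94.]]
[[536.  48.  50.]] [[549.  44.  50.]] [[546.  39.  45.]]
[[183. 347.]
 [257. 167.]
 [257. 178.]] [-3.14078922e+00 -6.03415445e-05  1.57080786e+00]
```

Call:
move_arm --commands '[[[-2.2, 3.4, 2], [0, 0, 2], 1], [[-2.2, 3.4, 2], [0, 0, 2], 1], [[-2.2, 3.4, 2], [0, 0, 2], 1], [[-2.2, 3.4, 2], [0, 0, 2], 1], [[-2.2, 3.4, 2], [0, 0, 2], 1], [[-2.2, 3.4, 2], [0, 0, 2], 1], [[0, 0, 0], [0, 0, 0], 1], [[0, 0, 0], [0, 0, 0], 1]]'

```text
t: 0.95
eef_pos: [492.7, 204.5, 334.8]
tcp_rot: [3.141, 0.0, 1.782]
ft_force: [0.8, 1.0, -0.0]
opening: 1.003
grip_force: 0.0
```

Run:
```python
from h import *
snap('wrist','w1.png'); s=state(); print(s['eef_pos'],s['tcp_rot'],s['t'])
```

```text
[493.01993305 203.77501468 334.18285368] [-3.14113500e+00  3.37727457e-04  1.78040067e+00] 1.0
```

View pics/w1.png

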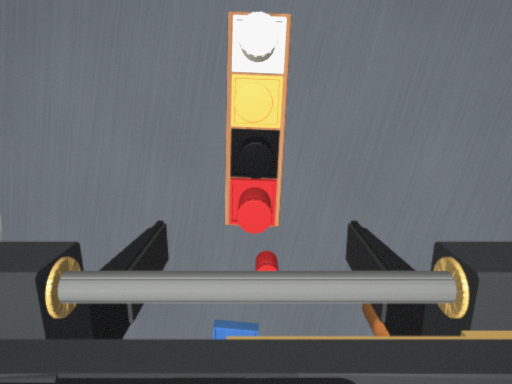

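The wrist view shows the rack with corners at about (230,13), (291,15), (279,226) and (226,224). The order from the left is white, tan, black, red.

Run:
```python
from fit import *
n='w1.png'; im=cv2.imread('pics/'+n)
P=px2w(n,[(230,13),(291,15),(226,224),(279,226)],20); print(P.round())
c=P.mean(0); d=P[:2].mean(0)-P[2:].mean(0); print('c',c.round(1),'len',np.hypot(*d[:2]).round(1),'w',np.linalg.norm(P[0]-P[1]).round(1),np.linalg.norm(P[2]-P[3]).round(1),'yaw',np.arctan2(-d[0],d[1]).round(3))
lab=cv2.cvtColor(im,cv2.COLOR_BGR2LAB).astype(float)
hsv=cv2.cvtColor(im,cv2.COLOR_BGR2HSV)
m=cv2.inRange(hsv,(0,110,60),(25,255,255)) | cv2.inRange(hsv,(0,0,185),(180,90,255)) | cv2.inRange(hsv,(0,0,0),(180,255,40))
m[235:]=0; m[:,:200]=0; m[:,320:]=0
m=biggest(cv2.morphologyEx(m,cv2.MORPH_CLOSE,np.ones((5,5))))
yaw=np.arctan2(-d[0],d[1]); print(fitbox({n:m},82,292,0,20,[c[0],c[1],yaw*200]))
z=im[0:240,200:320]; z=np.rot90(z); cv2.imwrite('pics/c1.png',cv2.resize(z,None,fx=3.3,fy=3.3,interpolation=cv2.INTER_CUBIC))
```

```text
[[422. 374.  20.]
 [499. 388.  20.]
 [470.  91.  20.]
 [549. 105.  20.]]
c [485.  239.5  20. ] len 287.0 w 78.1 79.3 yaw 0.172
(array([483.1, 237.8]), np.float64(0.1714), np.float64(0.11))
```

View pics/c1.png

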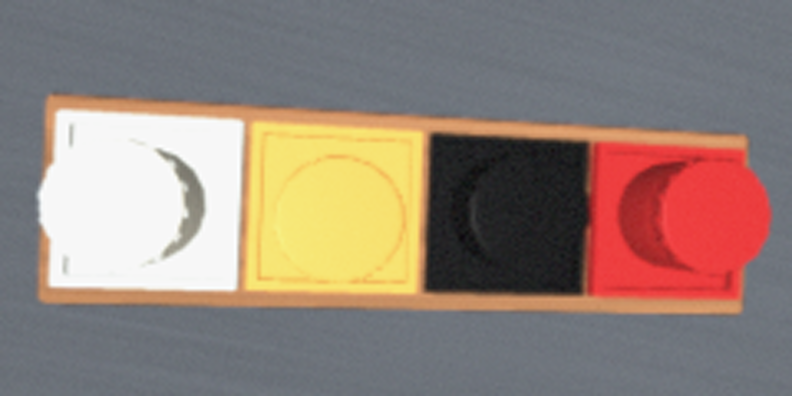

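In the crop the jar tops sit at about white (112,204), tan (341,219), black (530,215) and red (716,217).

Run:
```python
from fit import *
n='w1.png'; q=np.array([(112,204),(341,219),(530,215),(716,217)])/3.3
P=px2w(n,np.c_[319-q[:,1],q[:,0]],94); c=np.array([484,238.5]); yaw=.172
R=np.array([[np.cos(yaw),-np.sin(yaw)],[np.sin(yaw),np.cos(yaw)]])
for p,y in zip(P,(105,35,-35,-105)): print(p[:2].round(1),(c+R@[0,y]).round(1),'in rack',((p[:2]-c)@R).round(1))
```

```text
[463.7 344.5] [466. 342.] in rack [ -1.9 107.9]
[474.  271.1] [478. 273.] in rack [-4.3 33.9]
[489.2 206.1] [490. 204.] in rack [ -0.4 -32.8]
[503.2 135.8] [502. 135.] in rack [   1.4 -104.5]
```

Call:
move_arm --commands '[[[0.4, -4.8, 0], [0, 0, -0.4], 1], [[0.4, -4.8, 0], [0, 0, -0.4], 1], [[0.4, -4.8, 0], [0, 0, -0.4], 1], [[0.4, -4.8, 0], [0, 0, -0.4], 1], [[0.4, -4.8, 0], [0, 0, -0.4], 1], [[0.4, -4.8, 0], [0, 0, -0.4], 1], [[0.4, -4.8, 0], [0, 0, -0.4], 1], [[0.4, -4.8, 0], [0, 0, -0.4], 1], [[0.4, -4.8, 0], [0, 0, -0.4], 1], [[0.4, -4.8, 0], [0, 0, -0.4], 1]]'

```text
t: 2.0
eef_pos: [532.1, -279.6, 333.4]
tcp_rot: [-3.14, -0.001, 1.708]
ft_force: [1.1, 0.4, 0.6]
opening: 1.001
grip_force: 0.0
```

Call:
move_arm --commands '[[[0, -3, 0], [0, 0, 0], 1], [[0, 0, 0], [0, 0, 0], 1], [[0, 0, 0], [0, 0, 0], 1]]'

```text
t: 2.3
eef_pos: [532.2, -307.2, 333.2]
tcp_rot: [-3.14, -0.002, 1.708]
ft_force: [0.1, 0.6, -0.1]
opening: 1.001
grip_force: 0.0
```

Run:
```python
from fit import *
n='w2.png'; im=snap('wrist',n); s=state(); print(s['eef_pos'],s['tcp_rot'],s['t'])
hsv=cv2.cvtColor(im,cv2.COLOR_BGR2HSV)
m=cv2.inRange(hsv,(100,120,40),(125,255,255)); m[235:]=0
m=biggest(cv2.morphologyEx(m,cv2.MORPH_CLOSE,np.ones((5,5)))); ys,xs=np.nonzero(m); print(xs.min(),xs.max(),ys.min(),ys.max())
f=fitbox({n:m},74,284,0,20,[533,-224,20.]); print(f)
o=hull(n,box(*f[0],f[1],74,284,0,20),m.shape)
c,sn=np.cos(f[1]),np.sin(f[1])
for y in(105,35,-35,-105):
    p=w2px(n,[f[0][0]-sn*y,f[0][1]+c*y,4])[0]; cv2.circle(im,tuple(int(v) for v in p.round()),2,(0,255,255),-1)
cv2.drawContours(im,cv2.findContours(o,0,1)[0],-1,(0,0,255),1)
cv2.imwrite('pics/ov2.png',im)
```

```text
[ 532.500961   -306.21841048  333.69971032] [-3.14053481e+00 -1.34963339e-03  1.70901952e+00] 2.35
239 299 0 195
(array([ 534.7, -223. ]), np.float64(0.1003), np.float64(0.02))
```

View pics/ov2.png

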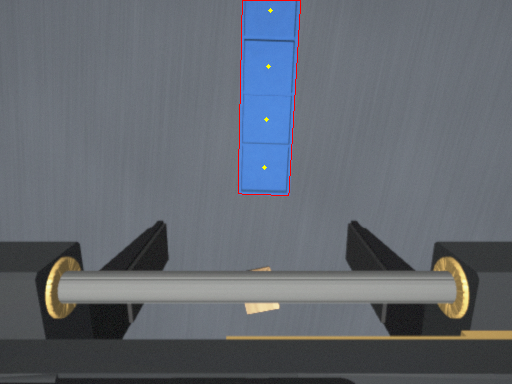

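The blue rack fit is excellent (residual 0.02): (534.7,-223.0), yaw 0.100, and the projected centres fall mid-compartment. I'll take red first.

Call:
move_arm --commands '[[[-0.3, 4.42, -2], [0, 0, 0.2], 1], [[-0.3, 4.42, -2], [0, 0, 0.2], 1], [[-0.3, 4.42, -2], [0, 0, 0.2], 1], [[-0.3, 4.42, -2], [0, 0, 0.2], 1], [[-0.3, 4.42, -2], [0, 0, 0.2], 1], [[-0.3, 4.42, -2], [0, 0, 0.2], 1], [[-0.3, 4.42, -2], [0, 0, 0.2], 1], [[-0.3, 4.42, -2], [0, 0, 0.2], 1], [[-0.3, 4.42, -2], [0, 0, 0.2], 1], [[-0.3, 4.42, -2], [0, 0, 0.2], 1]]'

```text
t: 3.35
eef_pos: [501.9, 138.6, 134.3]
tcp_rot: [3.141, -0.0, 1.747]
ft_force: [0.9, 0.1, -0.2]
opening: 1.001
grip_force: 0.0
```

Call:
move_arm --commands '[[[0, 0, 0], [0, 0, 0], 1], [[0, 0, -2], [0, 0, 0], 1], [[0, 0, -2], [0, 0, 0], 1], [[0, 0, -2], [0, 0, 0], 1], [[0, 0, -2], [0, 0, 0], 1], [[0, 0, 0], [0, 0, 0], 1], [[0, 0, 0], [0, 0, 0], 1]]'

```text
t: 4.05
eef_pos: [503.0, 136.0, 55.3]
tcp_rot: [3.141, 0.0, 1.746]
ft_force: [0.2, -0.4, -0.3]
opening: 0.999
grip_force: 0.0
```

Run:
```python
from h import *
s=state(); print(s['eef_pos'],s['tcp_rot'],s['t']); im=snap('wrist','w3.png'); im2=snap('side','s3.png')
cv2.imwrite('pics/v3.png',np.hstack([cv2.resize(im,(400,300)),cv2.resize(im2[150:330,180:420],(400,300))]))
```

```text
[502.97642364 136.01834015  55.31914683] [3.14145702e+00 3.93539315e-05 1.74557305e+00] 4.05
```

View pics/v3.png

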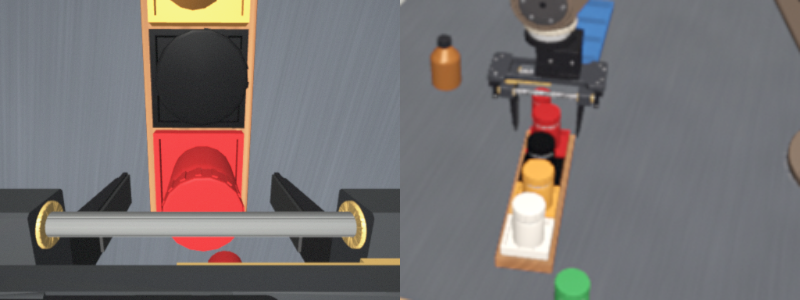

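The side crop shows the fingers straddling the red jar, and it sits centred between them in the wrist view (about 200 of 400). I'll close on it.

Call:
move_arm --commands '[[[0, 0, 0], [0, 0, 0], 0], [[0, 0, 0], [0, 0, 0], 0], [[0, 0, 0], [0, 0, 0], 0], [[0, 0, 0], [0, 0, 0], 0], [[0, 0, 0], [0, 0, 0], 0], [[0, 0, 0], [0, 0, 0], 0], [[0, 0, 0.5], [0, 0, 0], 0], [[0, 0, 1.5], [0, 0, 0], 0], [[0, 0, 1.5], [0, 0, 0], 0]]'

```text
t: 5.05
eef_pos: [502.7, 136.0, 90.0]
tcp_rot: [-3.141, -0.0, 1.745]
ft_force: [1.1, 1.0, -1.5]
opening: 0.479
grip_force: 30.0
```

Call:
move_arm --commands '[[[0, 0, 2.5], [0, 0, 0], 0], [[0, 0, 2.5], [0, 0, 0], 0], [[0.35, -4.24, 0], [0, 0, -0.7], 0], [[0.35, -4.24, 0], [0, 0, -0.7], 0], [[0.35, -4.24, 0], [0, 0, -0.7], 0], [[0.35, -4.24, 0], [0, 0, -0.7], 0], [[0.36, -4.24, 0], [0, 0, -0.7], 0], [[0.36, -4.25, 0], [0, 0, -0.7], 0], [[0, 0, -1], [0, 0, 0], 0], [[0, 0, -1.5], [0, 0, 0], 0]]'

```text
t: 6.05
eef_pos: [524.3, -119.6, 114.8]
tcp_rot: [3.141, 0.0, 1.67]
ft_force: [0.4, 0.9, -1.8]
opening: 0.479
grip_force: 30.0
```

Call:
move_arm --commands '[[[0, 0, -2], [0, 0, 0], 0], [[0, 0, -2], [0, 0, 0], 0], [[0, 0, -2], [0, 0, 0], 0], [[0, 0, -0.8], [0, 0, 0], 0], [[0, 0, -0.5], [0, 0, 0], 0], [[0, 0, 0], [0, 0, 0], 0], [[0, 0, 0], [0, 0, 0], 0]]'

```text
t: 6.75
eef_pos: [524.5, -118.5, 42.3]
tcp_rot: [3.141, 0.0, 1.672]
ft_force: [0.7, -0.6, -1.9]
opening: 0.481
grip_force: 30.0
```

Run:
```python
from h import *
s=state(); print(s['eef_pos'],s['tcp_rot'],s['t'],s['ft_force']); im=snap('side','s4.png'); im2=snap('scene','c4.png')
cv2.imwrite('pics/v4.png',np.hstack([cv2.resize(im[110:230,220:380],(400,300),interpolation=2),cv2.resize(im2[100:220,120:280],(400,300),interpolation=2)]))
```

```text
[ 524.53131409 -118.46430785   42.30187413] [3.14072406e+00 3.56808996e-04 1.67216984e+00] 6.75 [ 0.71587047 -0.59513221 -1.8736022 ]
```

View pics/v4.png

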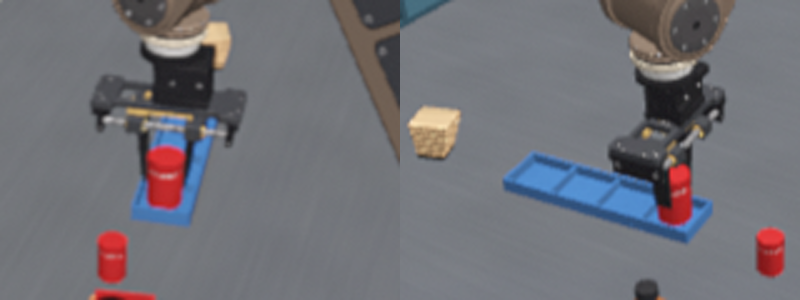

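The red jar is over the near-left compartment in both views. I'll lower it the last 7 mm.

Call:
move_arm --commands '[[[0, 0, -0.4], [0, 0, 0], 0], [[0, 0, -0.2], [0, 0, 0], 0], [[0, 0, -0.1], [0, 0, 0], 0], [[0, 0, 0], [0, 0, 0], 0]]'

```text
t: 7.25
eef_pos: [524.9, -118.7, 37.3]
tcp_rot: [3.139, 0.001, 1.672]
ft_force: [-6.2, 1.5, 33.0]
opening: 0.475
grip_force: 30.0
```

Call:
move_arm --commands '[[[0, 0, 0.2], [0, 0, 0], 0], [[0, 0, 0.05], [0, 0, 0], 0], [[0, 0, 0], [0, 0, 0], 0]]'

```text
t: 7.55
eef_pos: [524.3, -118.5, 37.4]
tcp_rot: [3.141, 0.0, 1.672]
ft_force: [-1.6, 1.1, 7.3]
opening: 0.479
grip_force: 30.0
```

Call:
move_arm --commands '[[[0, 0, 0], [0, 0, 0], 0.8], [[0, 0, 0], [0, 0, 0], 1], [[0, 0, 0], [0, 0, 0], 1], [[0, 0, 0], [0, 0, 0], 1], [[0, 0, 0], [0, 0, 0], 1], [[0, 0, 2], [0, 0, 0], 1], [[0, 0, 4], [0, 0, 0], 1], [[0, 0, 4], [0, 0, 0], 1], [[0, 0, 0], [0, 0, 0], 1]]'

```text
t: 8.45
eef_pos: [526.1, -119.1, 141.6]
tcp_rot: [3.135, 0.003, 1.672]
ft_force: [0.8, -0.4, 0.3]
opening: 0.995
grip_force: 0.0
```

Run:
```python
from h import *
s=state(); print(s['eef_pos'],s['tcp_rot'],s['t'],s['ft_force'])
snap('side','s5.png'); snap('scene','c5.png')
for n in('s5.png','c5.png'):
    hsv=cv2.cvtColor(cv2.imread('pics/'+n),cv2.COLOR_BGR2HSV); m=cv2.inRange(hsv,(172,150,60),(180,255,255))|cv2.inRange(hsv,(0,180,60),(4,255,255))
    k,l,st,ce=cv2.connectedComponentsWithStats(m)
    p=w2px(n,[(524.2,-118.5,39)])[0]; print(n,p.round(1),[(ce[i].round(1).tolist(),st[i].tolist()) for i in range(1,k) if st[i,4]>40 and np.hypot(*(ce[i]-p))<40])
```

```text
[ 526.08302728 -119.06913441  141.56562248] [3.13471724 0.0032379  1.67213615] 8.45 [ 0.81920234 -0.35985938  0.29504363]
s5.png [284.8 181.7] [([285.9, 174.8], [280, 170, 13, 10, 113]), ([285.9, 187.0], [280, 181, 13, 12, 125]), ([264.4, 212.4], [259, 203, 12, 20, 172])]
c5.png [228.7 178.6] [([229.4, 177.9], [222, 167, 15, 23, 257])]
```

Red stands within about 3 mm of its target. Now black.

Call:
move_arm --commands '[[[-0.43, 4.06, 0], [0, 0, 0.5], 1], [[-0.43, 4.06, 0], [0, 0, 0.5], 1], [[-0.44, 4.06, 0], [0, 0, 0.5], 1], [[-0.44, 4.06, 0], [0, 0, 0.5], 1], [[-0.44, 4.06, 0], [0, 0, 0.5], 1], [[-0.44, 4.06, 0], [0, 0, 0.5], 1], [[-0.44, 4.05, 0], [0, 0, 0.6], 1], [[-0.44, 4.05, 0], [0, 0, 0.6], 1], [[0, 0, 0], [0, 0, 0], 1], [[0, 0, -1.25], [0, 0, 0], 1]]'

```text
t: 9.55
eef_pos: [489.0, 206.7, 124.0]
tcp_rot: [3.141, 0.0, 1.747]
ft_force: [0.4, -1.0, -0.3]
opening: 1.001
grip_force: 0.0
```

Call:
move_arm --commands '[[[0, 0, -2], [0, 0, 0], 1], [[0, 0, -2], [0, 0, 0], 1], [[0, 0, -2], [0, 0, 0], 1], [[0, 0, -1], [0, 0, 0], 1], [[0, 0, 0], [0, 0, 0], 1], [[0, 0, 0], [0, 0, 0], 1]]'

```text
t: 10.15
eef_pos: [489.4, 205.5, 54.6]
tcp_rot: [-3.141, 0.0, 1.744]
ft_force: [-0.4, 0.9, 0.0]
opening: 1.002
grip_force: 0.0
```

Call:
move_arm --commands '[[[0, 0, 0], [0, 0, 0], 0], [[0, 0, 0], [0, 0, 0], 0], [[0, 0, 0], [0, 0, 0], 0], [[0, 0, 0], [0, 0, 0], 0], [[0, 0, 0], [0, 0, 0], 0], [[0, 0, 0], [0, 0, 0], 0], [[0, 0, 0], [0, 0, 0], 0]]'

```text
t: 10.85
eef_pos: [489.3, 206.2, 54.7]
tcp_rot: [3.141, -0.0, 1.745]
ft_force: [-0.3, 0.0, 0.0]
opening: 0.475
grip_force: 30.0
```

Call:
move_arm --commands '[[[0, 0, 0.5], [0, 0, 0], 0], [[0, 0, 1], [0, 0, 0], 0], [[0, 0, 2], [0, 0, 0], 0], [[0, 0, 2.5], [0, 0, 0], 0], [[0, 0, 2.5], [0, 0, 0], 0]]'

```text
t: 11.35
eef_pos: [489.0, 206.1, 141.2]
tcp_rot: [-3.141, 0.0, 1.745]
ft_force: [0.6, -0.5, -1.3]
opening: 0.482
grip_force: 30.0
```

Call:
move_arm --commands '[[[0.42, -3.95, 0], [0, 0, -0.42], 0], [[0.42, -3.95, 0], [0, 0, -0.42], 0], [[0.42, -3.95, 0], [0, 0, -0.42], 0], [[0.42, -3.94, 0], [0, 0, -0.42], 0], [[0.42, -3.94, 0], [0, 0, -0.42], 0], [[0.42, -3.94, 0], [0, 0, -0.42], 0], [[0.42, -3.94, 0], [0, 0, -0.42], 0], [[0.42, -3.94, 0], [0, 0, -0.42], 0], [[0.42, -3.94, 0], [0, 0, -0.42], 0], [[0.42, -3.94, 0], [0, 0, -0.42], 0]]'

```text
t: 12.35
eef_pos: [531.1, -189.9, 140.5]
tcp_rot: [3.141, 0.0, 1.672]
ft_force: [1.2, 0.4, -1.5]
opening: 0.481
grip_force: 30.0
```

Call:
move_arm --commands '[[[0, 0, -0.5], [0, 0, 0], 0], [[0, 0, -2], [0, 0, 0], 0], [[0, 0, -2], [0, 0, 0], 0], [[0, 0, -2], [0, 0, 0], 0], [[0, 0, -2], [0, 0, 0], 0], [[0, 0, -0.8], [0, 0, 0], 0], [[0, 0, -0.4], [0, 0, 0], 0], [[0, 0, -0.2], [0, 0, 0], 0], [[0, 0, -0.1], [0, 0, 0], 0], [[0, 0, 0], [0, 0, 0], 0]]'

```text
t: 13.35
eef_pos: [531.5, -188.3, 40.3]
tcp_rot: [3.141, 0.0, 1.672]
ft_force: [-0.3, 1.2, -2.0]
opening: 0.482
grip_force: 30.0
```

Call:
move_arm --commands '[[[0, 0, -0.1], [0, 0, 0], 0], [[0, 0, -0.1], [0, 0, 0], 0], [[0, 0, 0], [0, 0, 0], 0]]'

```text
t: 13.65
eef_pos: [531.2, -188.2, 37.7]
tcp_rot: [3.141, 0.0, 1.672]
ft_force: [0.3, -0.1, -0.4]
opening: 0.472
grip_force: 30.0
```

Call:
move_arm --commands '[[[0, 0, -0.05], [0, 0, 0], 0], [[0, 0, 0], [0, 0, 0], 0], [[0, 0, 0], [0, 0, 0], 0]]'

```text
t: 13.95
eef_pos: [531.2, -188.2, 37.1]
tcp_rot: [3.142, -0.0, 1.672]
ft_force: [-0.5, -0.7, -3.0]
opening: 0.478
grip_force: 30.0
```

Call:
move_arm --commands '[[[0, 0, -0.1], [0, 0, 0], 0], [[0, 0, 0], [0, 0, 0], 0], [[0, 0, 0], [0, 0, 0], 0]]'

```text
t: 14.25
eef_pos: [531.2, -188.2, 36.1]
tcp_rot: [3.142, -0.0, 1.672]
ft_force: [0.5, -0.6, -1.6]
opening: 0.482
grip_force: 30.0
```

Call:
move_arm --commands '[[[0, 0, -0.1], [0, 0, 0], 0], [[0, 0, 0], [0, 0, 0], 0], [[0, 0, 0], [0, 0, 0], 0]]'

```text
t: 14.55
eef_pos: [531.2, -188.2, 35.1]
tcp_rot: [3.142, -0.0, 1.672]
ft_force: [-0.1, 0.8, -1.0]
opening: 0.485
grip_force: 30.0
```

Call:
move_arm --commands '[[[0, 0, -0.05], [0, 0, 0], 0], [[0, 0, 0], [0, 0, 0], 0], [[0, 0, 0], [0, 0, 0], 0]]'

```text
t: 14.85
eef_pos: [531.3, -188.2, 34.7]
tcp_rot: [3.141, 0.0, 1.672]
ft_force: [0.3, 0.7, 0.6]
opening: 0.48
grip_force: 30.0
```

Call:
move_arm --commands '[[[0, 0, 0], [0, 0, 0], 0.8], [[0, 0, 0], [0, 0, 0], 1], [[0, 0, 0], [0, 0, 0], 1], [[0, 0, 0], [0, 0, 0], 1], [[0, 0, 0], [0, 0, 0], 1], [[0, 0, 2], [0, 0, 0], 1], [[0, 0, 4], [0, 0, 0], 1], [[0, 0, 4], [0, 0, 0], 1], [[0, 0, 0], [0, 0, 0], 1]]'

```text
t: 15.75
eef_pos: [533.0, -189.0, 139.3]
tcp_rot: [3.135, 0.004, 1.672]
ft_force: [0.8, 0.2, 0.0]
opening: 0.999
grip_force: 0.0
```

Run:
```python
from h import *
s=state(); print(s['eef_pos'],s['t'])
im=snap('side','s6.png'); im2=snap('scene','c6.png')
cv2.imwrite('pics/v6.png',np.hstack([cv2.resize(im[110:230,220:380],(400,300),interpolation=2),cv2.resize(im2[100:220,120:280],(400,300),interpolation=2)]))
```

```text
[ 533.04168028 -189.01667592  139.31972124] 15.75
```

View pics/v6.png

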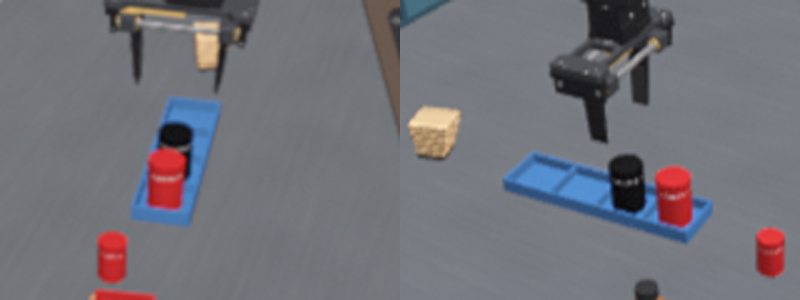

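Red and black both stand upright in their compartments. Now tan.

Call:
move_arm --commands '[[[-0.57, 4.6, 0], [0, 0, 0.42], 1], [[-0.57, 4.6, 0], [0, 0, 0.42], 1], [[-0.57, 4.6, 0], [0, 0, 0.42], 1], [[-0.57, 4.59, 0], [0, 0, 0.42], 1], [[-0.57, 4.59, 0], [0, 0, 0.42], 1], [[-0.57, 4.59, 0], [0, 0, 0.42], 1], [[-0.57, 4.59, 0], [0, 0, 0.42], 1], [[-0.57, 4.59, 0], [0, 0, 0.42], 1], [[-0.58, 4.59, 0], [0, 0, 0.42], 1], [[-0.58, 4.59, 0], [0, 0, 0.42], 1]]'

```text
t: 16.85
eef_pos: [472.9, 272.7, 133.1]
tcp_rot: [-3.139, 0.001, 1.746]
ft_force: [1.2, -0.6, -0.3]
opening: 0.999
grip_force: 0.0
```

Call:
move_arm --commands '[[[0, 0, 0], [0, 0, 0], 1], [[0, 0, -2], [0, 0, 0], 1], [[0, 0, -2], [0, 0, 0], 1], [[0, 0, -2], [0, 0, 0], 1], [[0, 0, -2], [0, 0, 0], 1], [[0, 0, 0], [0, 0, 0], 1], [[0, 0, 0], [0, 0, 0], 1]]'

```text
t: 17.55
eef_pos: [473.7, 270.6, 54.1]
tcp_rot: [-3.14, 0.0, 1.745]
ft_force: [0.6, 0.2, 0.2]
opening: 1.0
grip_force: 0.0
```

Call:
move_arm --commands '[[[0, 0, 0], [0, 0, 0], 0], [[0, 0, 0], [0, 0, 0], 0], [[0, 0, 0], [0, 0, 0], 0], [[0, 0, 0], [0, 0, 0], 0], [[0, 0, 0], [0, 0, 0], 0], [[0, 0, 0], [0, 0, 0], 0], [[0, 0, 0], [0, 0, 0], 0]]'

```text
t: 18.25
eef_pos: [474.1, 271.1, 54.7]
tcp_rot: [3.141, -0.0, 1.745]
ft_force: [-0.7, -0.9, 0.4]
opening: 0.476
grip_force: 30.0
```

Call:
move_arm --commands '[[[0, 0, 0.5], [0, 0, 0], 0], [[0, 0, 1], [0, 0, 0], 0], [[0, 0, 2], [0, 0, 0], 0], [[0, 0, 2.5], [0, 0, 0], 0], [[0, 0, 2.5], [0, 0, 0], 0], [[0.53, -4.4, 0], [0, 0, -0.35], 0], [[0.53, -4.4, 0], [0, 0, -0.35], 0], [[0.53, -4.4, 0], [0, 0, -0.35], 0]]'

```text
t: 19.05
eef_pos: [489.8, 137.9, 140.7]
tcp_rot: [3.14, 0.0, 1.728]
ft_force: [0.3, -0.6, -2.1]
opening: 0.481
grip_force: 30.0
```

Call:
move_arm --commands '[[[0.53, -4.4, 0], [0, 0, -0.35], 0], [[0.53, -4.41, 0], [0, 0, -0.35], 0], [[0.53, -4.41, 0], [0, 0, -0.35], 0], [[0.54, -4.41, 0], [0, 0, -0.35], 0], [[0.54, -4.41, 0], [0, 0, -0.35], 0], [[0.54, -4.41, 0], [0, 0, -0.35], 0], [[0.54, -4.41, 0], [0, 0, -0.35], 0], [[0.54, -4.41, 0], [0, 0, -0.35], 0], [[0.54, -4.42, 0], [0, 0, -0.35], 0], [[0, 0, 0], [0, 0, 0], 0]]'

```text
t: 20.05
eef_pos: [538.5, -262.7, 140.2]
tcp_rot: [3.14, 0.002, 1.668]
ft_force: [-0.7, 1.8, -2.0]
opening: 0.48
grip_force: 30.0
```

Call:
move_arm --commands '[[[0, 0, -0.5], [0, 0, 0], 0], [[0, 0, -2], [0, 0, 0], 0], [[0, 0, -2], [0, 0, 0], 0], [[0, 0, -2], [0, 0, 0], 0], [[0, 0, -2], [0, 0, 0], 0], [[0, 0, -0.8], [0, 0, 0], 0], [[0, 0, -0.4], [0, 0, 0], 0], [[0, 0, -0.2], [0, 0, 0], 0], [[0, 0, -0.1], [0, 0, 0], 0], [[0, 0, 0], [0, 0, 0], 0]]'

```text
t: 21.05
eef_pos: [538.4, -257.8, 40.3]
tcp_rot: [3.141, 0.001, 1.672]
ft_force: [0.2, -0.0, -1.4]
opening: 0.48
grip_force: 30.0
```

Call:
move_arm --commands '[[[0, 0, -0.1], [0, 0, 0], 0], [[0, 0, -0.1], [0, 0, 0], 0], [[0, 0, 0], [0, 0, 0], 0], [[0, 0, 0], [0, 0, 0], 0]]'

```text
t: 21.45
eef_pos: [538.2, -257.8, 37.7]
tcp_rot: [3.141, 0.0, 1.672]
ft_force: [-0.1, 0.2, -1.1]
opening: 0.479
grip_force: 30.0
```

Command z is 37.7, so about 3 mm remain.

Call:
move_arm --commands '[[[0, 0, -0.1], [0, 0, 0], 0], [[0, 0, -0.1], [0, 0, 0], 0], [[0, 0, 0], [0, 0, 0], 0], [[0, 0, 0], [0, 0, 0], 0]]'

```text
t: 21.85
eef_pos: [538.2, -257.8, 35.6]
tcp_rot: [-3.142, -0.0, 1.672]
ft_force: [0.5, 0.5, -0.8]
opening: 0.481
grip_force: 30.0
```

Call:
move_arm --commands '[[[0, 0, -0.05], [0, 0, 0], 0], [[0, 0, -0.05], [0, 0, 0], 0], [[0, 0, 0], [0, 0, 0], 0], [[0, 0, 0], [0, 0, 0], 0]]'

```text
t: 22.25
eef_pos: [538.3, -257.8, 34.7]
tcp_rot: [3.141, 0.0, 1.672]
ft_force: [-1.0, -0.5, -0.6]
opening: 0.482
grip_force: 30.0
```

Call:
move_arm --commands '[[[0, 0, 0], [0, 0, 0], 0.8], [[0, 0, 0], [0, 0, 0], 1], [[0, 0, 0], [0, 0, 0], 1], [[0, 0, 0], [0, 0, 0], 1], [[0, 0, 0], [0, 0, 0], 1], [[0, 0, 2], [0, 0, 0], 1], [[0, 0, 4], [0, 0, 0], 1], [[0, 0, 4], [0, 0, 0], 1], [[0, 0, 0], [0, 0, 0], 1]]'

```text
t: 23.15
eef_pos: [540.0, -258.8, 139.6]
tcp_rot: [3.135, 0.005, 1.672]
ft_force: [1.0, -0.5, -0.5]
opening: 0.998
grip_force: 0.0
```

Call:
move_arm --commands '[[[-0.53, 4.3, 0], [0, 0, 0.3], 1], [[-0.53, 4.3, 0], [0, 0, 0.3], 1], [[-0.53, 4.3, 0], [0, 0, 0.3], 1], [[-0.53, 4.3, 0], [0, 0, 0.3], 1], [[-0.53, 4.3, 0], [0, 0, 0.3], 1], [[-0.53, 4.3, 0], [0, 0, 0.3], 1], [[-0.53, 4.3, 0], [0, 0, 0.3], 1], [[-0.53, 4.3, 0], [0, 0, 0.3], 1], [[-0.53, 4.3, 0], [0, 0, 0.3], 1], [[-0.53, 4.3, 0], [0, 0, 0.3], 1]]'

```text
t: 24.15
eef_pos: [484.5, 173.9, 134.2]
tcp_rot: [-3.141, 0.0, 1.725]
ft_force: [1.3, -0.9, 0.2]
opening: 0.999
grip_force: 0.0
```

Call:
move_arm --commands '[[[-0.54, 4.3, 0], [0, 0, 0.3], 1], [[-0.54, 4.31, 0], [0, 0, 0.3], 1], [[-0.54, 4.31, 0], [0, 0, 0.3], 1], [[-0.53, 4.31, 0], [0, 0, 0.3], 1], [[0, 0, 0], [0, 0, 0], 1], [[0, 0, 0], [0, 0, 0], 1], [[0, 0, -2], [0, 0, 0], 1]]'

```text
t: 24.85
eef_pos: [464.6, 344.3, 115.9]
tcp_rot: [3.139, -0.001, 1.745]
ft_force: [0.9, -0.4, -0.5]
opening: 1.002
grip_force: 0.0
```

Run:
```python
from h import *
s=state(); print(s['eef_pos'],s['tcp_rot'],s['t'])
im=snap('side','s7.png'); im2=snap('scene','c7.png')
cv2.imwrite('pics/v7.png',np.hstack([cv2.resize(im[130:330,190:390],(400,400),interpolation=2),cv2.resize(im2[130:230,120:220],(400,400),interpolation=2)]))
```

```text
[464.56531426 344.31727438 115.8586896 ] [ 3.13850199e+00 -9.43223469e-04  1.74511682e+00] 24.85
```

View pics/v7.png

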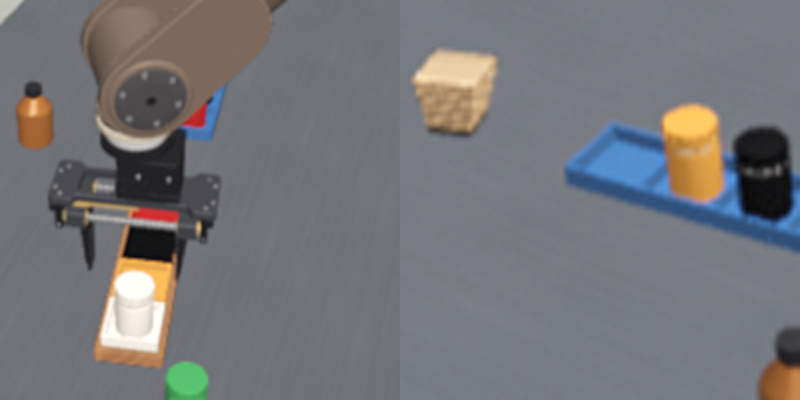

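Tan and black stand properly, and the white jar waits under the gripper. Continuing.

Call:
move_arm --commands '[[[0, 0, -2], [0, 0, 0], 1], [[0, 0, -2], [0, 0, 0], 1], [[0, 0, -2], [0, 0, 0], 1], [[0, 0, 0], [0, 0, 0], 1], [[0, 0, 0], [0, 0, 0], 1], [[0, 0, 0], [0, 0, 0], 1]]'

```text
t: 25.55
eef_pos: [464.3, 344.4, 55.9]
tcp_rot: [3.14, -0.0, 1.745]
ft_force: [0.2, 0.0, 0.4]
opening: 1.0
grip_force: 0.0
```

Call:
move_arm --commands '[[[0, 0, 0], [0, 0, 0], 0], [[0, 0, 0], [0, 0, 0], 0], [[0, 0, 0], [0, 0, 0], 0], [[0, 0, 0], [0, 0, 0], 0], [[0, 0, 0], [0, 0, 0], 0], [[0, 0, 0], [0, 0, 0], 0], [[0, 0, 0], [0, 0, 0], 0]]'

```text
t: 26.25
eef_pos: [463.7, 344.5, 54.6]
tcp_rot: [3.142, 0.0, 1.745]
ft_force: [0.1, 0.3, -0.6]
opening: 0.48
grip_force: 30.0
```

Call:
move_arm --commands '[[[0, 0, 0.5], [0, 0, 0], 0], [[0, 0, 1], [0, 0, 0], 0], [[0, 0, 2], [0, 0, 0], 0], [[0, 0, 2.5], [0, 0, 0], 0], [[0, 0, 2.5], [0, 0, 0], 0], [[0.54, -4.48, 0], [0, 0, -0.28], 0], [[0.54, -4.48, 0], [0, 0, -0.28], 0], [[0.54, -4.48, 0], [0, 0, -0.28], 0], [[0.54, -4.48, 0], [0, 0, -0.28], 0], [[0.54, -4.48, 0], [0, 0, -0.28], 0]]'

```text
t: 27.25
eef_pos: [490.7, 118.9, 140.6]
tcp_rot: [3.14, 0.0, 1.721]
ft_force: [1.5, 0.8, -1.6]
opening: 0.48
grip_force: 30.0
```

Call:
move_arm --commands '[[[0.54, -4.48, 0], [0, 0, -0.28], 0], [[0.54, -4.48, 0], [0, 0, -0.28], 0], [[0.54, -4.48, 0], [0, 0, -0.28], 0], [[0.54, -4.48, 0], [0, 0, -0.28], 0], [[0.54, -4.48, 0], [0, 0, -0.28], 0], [[0.55, -4.48, 0], [0, 0, -0.28], 0], [[0.55, -4.48, 0], [0, 0, -0.28], 0], [[0.55, -4.48, 0], [0, 0, -0.28], 0], [[0.55, -4.48, 0], [0, 0, -0.28], 0], [[0.55, -4.48, 0], [0, 0, -0.28], 0]]'

```text
t: 28.25
eef_pos: [545.1, -329.4, 140.6]
tcp_rot: [3.141, 0.0, 1.672]
ft_force: [0.2, 0.6, -0.5]
opening: 0.482
grip_force: 30.0
```

Call:
move_arm --commands '[[[0, 0, -0.5], [0, 0, 0], 0], [[0, 0, -1], [0, 0, 0], 0], [[0, 0, -2], [0, 0, 0], 0], [[0, 0, -2], [0, 0, 0], 0], [[0, 0, -2], [0, 0, 0], 0], [[0, 0, -1.5], [0, 0, 0], 0], [[0, 0, -0.6], [0, 0, 0], 0], [[0, 0, -0.4], [0, 0, 0], 0], [[0, 0, 0], [0, 0, 0], 0], [[0, 0, 0], [0, 0, 0], 0]]'

```text
t: 29.25
eef_pos: [545.5, -327.6, 40.3]
tcp_rot: [3.141, 0.001, 1.672]
ft_force: [0.0, -1.1, -1.4]
opening: 0.48
grip_force: 30.0
```

Call:
move_arm --commands '[[[0, 0, -0.1], [0, 0, 0], 0], [[0, 0, -0.1], [0, 0, 0], 0], [[0, 0, 0], [0, 0, 0], 0], [[0, 0, 0], [0, 0, 0], 0]]'

```text
t: 29.65
eef_pos: [545.2, -327.5, 37.7]
tcp_rot: [3.141, 0.0, 1.672]
ft_force: [-0.5, -0.2, -1.5]
opening: 0.481
grip_force: 30.0
```

Call:
move_arm --commands '[[[0, 0, -0.1], [0, 0, 0], 0], [[0, 0, -0.1], [0, 0, 0], 0], [[0, 0, 0], [0, 0, 0], 0], [[0, 0, 0], [0, 0, 0], 0]]'

```text
t: 30.05
eef_pos: [545.2, -327.5, 35.6]
tcp_rot: [3.142, -0.0, 1.672]
ft_force: [0.3, 0.2, -1.2]
opening: 0.478
grip_force: 30.0
```

Call:
move_arm --commands '[[[0, 0, -0.05], [0, 0, 0], 0], [[0, 0, -0.05], [0, 0, 0], 0], [[0, 0, 0], [0, 0, 0], 0], [[0, 0, 0], [0, 0, 0], 0]]'

```text
t: 30.45
eef_pos: [545.2, -327.5, 34.7]
tcp_rot: [3.142, 0.0, 1.672]
ft_force: [0.4, -0.6, -0.7]
opening: 0.481
grip_force: 30.0
```

Call:
move_arm --commands '[[[0, 0, 0], [0, 0, 0], 0.8], [[0, 0, 0], [0, 0, 0], 1], [[0, 0, 0], [0, 0, 0], 1], [[0, 0, 0], [0, 0, 0], 1], [[0, 0, 0], [0, 0, 0], 1], [[0, 0, 2], [0, 0, 0], 1], [[0, 0, 4], [0, 0, 0], 1], [[0, 0, 4], [0, 0, 0], 1], [[0, 0, 0], [0, 0, 0], 1]]'

```text
t: 31.35
eef_pos: [547.0, -328.7, 139.9]
tcp_rot: [3.135, 0.006, 1.672]
ft_force: [0.1, -0.7, 0.7]
opening: 0.998
grip_force: 0.0
```

Call:
move_arm --commands '[[[0, 0, 4], [0, 0, 0], 1], [[0, 0, 4], [0, 0, 0], 1], [[0, 0, 4], [0, 0, 0], 1], [[0, 0, 4], [0, 0, 0], 1], [[0, 0, 4], [0, 0, 0], 1], [[0, 0, 0], [0, 0, 0], 1], [[0, 0, 0], [0, 0, 0], 1], [[0, 0, 0], [0, 0, 0], 1]]'

```text
t: 32.15
eef_pos: [544.9, -327.3, 332.9]
tcp_rot: [-3.14, -0.002, 1.672]
ft_force: [0.0, 0.3, -0.4]
opening: 1.007
grip_force: 0.0
```

Run:
```python
from h import *
s=state(); print(s['eef_pos'],s['tcp_rot'],s['t'])
im=snap('wrist','w8.png'); im2=snap('scene','c8.png'); im3=snap('side','s8.png')
A=[(524.2,-118.5),(531.2,-188.2),(538.2,-257.8),(545.2,-327.5)]
for n,i in(('w8.png',im),('c8.png',im2),('s8.png',im3)):
    t=np.linspace(0,2*np.pi,40)
    for a in A:
        for z in((74,) if n=='w8.png' else (4,74)):
            p=w2px(n,np.c_[a[0]+23*np.cos(t),a[1]+23*np.sin(t),0*t+z]); cv2.polylines(i,[(p*16).round().astype(np.int32)],True,(0,255,0),1,shift=4)
cv2.imwrite('pics/v8.png',np.hstack([im[:240,150:390],cv2.resize(im2[140:220,150:260],(330,240),interpolation=2),cv2.resize(im3[130:210,250:325],(225,240),interpolation=2)]))
```

```text
[ 544.88690629 -327.25763717  332.91589159] [-3.13981394e+00 -1.72444841e-03  1.67199172e+00] 32.15
```

View pics/v8.png

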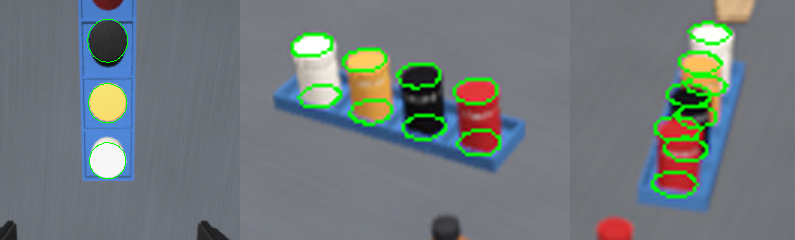

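All four jars match their predicted outlines (tops and bases) in the three views. Handing in.

```bash
python3 -c "
from h import *
print(env.job_done())"
```

```text
the job is handed in; nothing more can be done
None
```

I moved all four jars to the blue rack in reverse order, upright and set down in their compartments, and handed the job in at about 32 s; the hand-in returned no verdict.

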